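Spot the bracket under the drill tip and clamp it

ROBOT

A 7-joint arm with a two-finger parallel gripper is mounted at the origin on a cart in front of the work surface, level with it; the furniture and walls round the work are solid. World frame = base frame: x ahead of the robot, y to its left, z up, the work surface at z = 0. Lengths are in m, angles in rad, forces in N, time in s.
With the tool pointing down it reaches from about 0.4 to 0.9 m from the base axis. Payload 5.6 kg.
Tool frame: the origin (TCP) lies midway between the tips of the shut fingers; the grasp point (between the pads) lies 19 mm behind it; z points along the fingers, y is the line along which they close (so a half turn about z gives the same grasp; the last joint's range is limited). The gripper opens to 92 mm and grips with 3 to 60 N. Pads are 20 mm wide; open, the fingers measure 128 mm over their backs; the gripper's body (75 mm by 189 mm) begins 69 mm behind the grasp point.
Start: joints at [-1.167, 0.468, -0.012, 1.603, 0.006, 1.071, -0.056], TCP at [0.281, 0.586, 0.215] pointing down, gripper open.
Joint ranges: [-2.53, 2.53], [-0.31, 2.02], [-1.57, 1.55], [0.28, 2.44], [-1.29, 4.43], [0.15, 1.84], [-2.92, 2.92]. Speed limits (rad/s): [2.57, 2.57, 3.14, 3.14, 3.14, 3.14, 3.14].

INTERFACE

Orientations are given as a 3x3 rotation matrix whose columns are the frame's x, y, z axes.
In Python, from station import env, effector, solver, viewer, workorder, search_frame, tip_of gives the robot as it stands. Calls block until the motion is done:
- env.reach(position, orientation): joint-space move of the TCP to a pose.
- env.movel(position, frame=None, rate=0.15): straight line of the TCP; frame=None keeps the orientation; rate is the mean speed in m/s.
- env.goto_joints(angles): joint-space move.
- effector.release() and effector.grasp(squeeze=None): open the fingers fully, or close them until they stop; squeeze is the grip in N (None keeps the last).
- env.pause(seconds).
- solver.inverse_kinematics(position, orientation): joint angles nearest the present ones, or None.
- env.sense(): the state.
- viewer.read_camera(name): name is "side" or "top" or "wrist"; returns (picture, depth): 400x640x3 uint8, red, green, blue; 400x640 float32, m along the optical axis (not along the pixel's ray), 0 where there is no reading.
- viewer.camera_info(name): a dict with "intrinsics" (3x3 intrinsics, pixels), "dist_coeffs" ([k1, k2, p1, p2, k3] as OpenCV has them; the pictures are not rectified), "eye" and "rotation" of the camera in the world; the wrist camera has in their place "T_tool_cam" (4x4, takes a point from camera to tool coordinates, whose origin is the TCP and whose axes are the flange's). Camera axes: x right, y up, looking along -z (the intrinsics and any distortion apply to the point x, -y, -z); pixel columns grow to the right and rows downward; lengths in m; the calibration is good to about 2 mm. A picture is of the moment at which its call begins: read the wrist's pose just before it. camera_info takes no time and is no camera call.
A pose or a line that the arm cannot do raises env.PlanningError and nothing moves.
- workorder.finish_job(): hands the job in; it is judged then, once.
Trained networks look in the newest picture that a camera, given by its name, has taken for a name from the list of things; names that differ only in an ending like _2 or _b are one class to them, and where a whole thing is asked for, a point or a joint stands for the part that bears it (a point fixed in the world has none). Each returns a list of dicts, best first, with "score" (0 to 1); they miss things now and then, are a little off and sometimes report something else, mostly with a low value. They report only what shows in the picture. A call takes as long as a camera call. They do not tell look-alikes from the thing itself.
- search_frame(camera, name): "at" ([x, y, z] in m, in world coordinates, good to about 4 mm: the middle of the surface that is visible of it).
- tip_of(camera, name): "at" ([x, y, z] in m, in world coordinates, good to about 4 mm: a listed point, or the origin of a listed thing).
The state is a dict: "t": time; "joint_positions": joint angles; "joint_velocities": joint speeds; "tau": joint torques, N m; "ee_pos": TCP position; "tcp_rot": TCP orientation; "wrist_force": force on the tool from outside, world axes, zero at the start; "moment": the same for the moment, N m; "gripper_width": finger opening in m; "grasp_force": force on a finger pad.
Only numpy, scipy, OpenCV 4.12 (cv2) and the standard library are available. Lean on these libraries where they do the work, as an engineer would, in place of code of your own. Each camera call takes 0.05 s, during which the arm holds its last target. There are 200 camera calls.

TASK

Slide the aluminium bracket along the bed of the blue drilling stand, without lifting it off the bed, until its red dot lies right under the drill tip and the bracket lies roughly square on the bed. Then turn the red-levered clamp bolt clockwise until the strap grips the bracket snugly, fold the red lever down flat, and let go. Do not disturb the green bottle and the white pump collar on the right.

Things in the scene. Friction and masses are not known exactly. Their poses are not given: they have to be found in the camera images.
- stand: Blue drilling stand, fixed. Origin on the table plumb under the drill tip; z up; work slides in along its +x. Grey bed x -155..80, y -52..52 mm, top at 16 mm. Blue head overhangs it: x -34..78, y -25..25, z 76..150 mm; so at the tip the work's rib can be held only by a hand leaning back (upper end towards stand -x) about 35 deg. Column x 42..78, y -28..28 mm.
- tip (a point): Point of the drill tip, 28 mm above the table, 4 mm above the top of the bracket on the bed. It does not move. Axes as the stand's.
- work: Loose aluminium bracket lying on the bed, 0.25 to 0.5 kg. Origin on its underside, under its red dot; x towards its far end (the stand's +x when square), z up. Plate: x -50..30, y -40..40 mm, 8 mm thick, with an upright rib near its -x end. At the start the dot is 45 to 70 mm short of the tip, up to 10 mm to a side and up to 0.2 rad askew.
- mark (a point): Centre of the 6 mm red dot (in a white disc with a black ring, 16 mm across) on top of the bracket, 8 mm above its underside. Axes as the bracket's.
- rib_grip (a point): Grip point in the bracket's upright rib, 36 mm from the dot on its -x side. Rib: 24 mm long (x), 10 mm thick (y, the sides to grip), rising 32 mm above the plate; this point is 23 mm above the plate's top, 9 mm below the rib's top. Axes as the bracket's.
- strap: Steel clamp strap, 22 mm wide, top about 41 mm above the table, from the bolt (stand x 10, y -80 mm) towards the tip. Its rubber foot (stand x 1..19, y -36..-24 mm) hangs 2.5 to 4 mm above the bracket's top at the start. It moves only down (3 mm per rad of bolt turn) and up. Origin on the table under the bolt when the bolt reads 0.
- clamp_turn (a joint): Turn of the clamp bolt about the vertical, rad; grows clockwise seen from above (tightening). Starts at 0.5 to 0.9; the strap's foot meets the bracket at about 1.75, snug a little beyond. Takes 0.08 N m to turn freely, about 0.14 N m when snug (strap force 20 N); has no spring and stays where it is left. Stop at 2.6.
- clamp_lever (a joint): Fold of the red lever on the bolt, rad: 0 upright (the start), 1.57 folded flat (stop). Takes 0.08 N m, stays where it is left. It folds towards the -x axis of point lever_grip, which lies along the stand's -x, within 25 deg, when the bolt is snug. Upright, it is pinched and twisted to turn the bolt.
- lever_hinge (a point): Hinge of the red lever, on the bolt's axis, 57 mm above the table, at stand x 10, y -80 mm.
- lever_grip (a point): Point in the red lever 40 mm from its hinge (97 mm above the table while upright). Lever: 22 mm wide (this point's x), 9 mm thick (y: the flat sides to pinch, also the hinge axis), its end 56 mm from the hinge; z points from hinge to free end.
- bottle_mid (a point): Centre of the loose green bottle without label (46 x 68 x 198 mm, upright) right of the stand. Leave it alone.
- collar_mid (a point): Centre of the loose white pump collar (28 mm across, 34 mm high) right of the stand. Leave it alone.
Mind the look-alikes: they are no part of the job. There is more than one size of the work; the one meant has the size given above.

How it is judged:
On the way, in this order (a step that is already met when the one before it is completed fails the run):
1. the red dot is at rest under the drill tip, within 3 mm (horizontal distance between mark and tip below 0.003 m and linear speed of work below 0.01 m/s and contact force between strap and work below 1 N), for 0.3 s.
2. the strap presses on the bracket, the lever still upright (contact force between strap and work above 5 N and value of joint clamp_lever below 0.5 rad), for 0.2 s.
3. the lever is folded flat (value of joint clamp_lever above 1.4 rad), for 0.2 s.
At the end, for the whole second after the job is handed in: The red dot lies under the drill tip within 3 mm, the bracket square to the bed within 0.2 rad and at rest, the strap pressing on it with more than 5 N, the lever folded flat (over 1.4 rad) (horizontal distance between mark and tip below 0.003 m and angle between the x axis of mark and the x axis of stand, either way round below 0.2 rad and contact force between strap and work above 5 N and value of joint clamp_lever above 1.4 rad and linear speed of work below 0.01 m/s); the robot touches nothing.
It fails at once if the bracket is lifted off the bed (height (world z) of mark above 0.036 m).
It fails at once if the bottle or the collar is disturbed (distance of any of bottle_mid, collar_mid from where it was at the start of the episode above 0.02 m).
It also fails if it takes over 67 s, if anything falls off the work surface, if the arm or the gripper's body presses on something with over 40 N, if the wrist force passes 120 N, or if a joint passes its speed limit or range.

## Working session

There is one attempt and no reset: what is moved stays moved. The work goes in short steps, each a Python script; the robot and the scene stay as the last script left them, time stands still between calls to the robot, and variables do not carry over. Pictures are saved under pics/ and viewed, at most 10 in all, crops included, and the job is handed in when it is done.

```bash
ls; mkdir -p pics; cat > h.py <<'E'
import numpy as np, cv2
from station import env, effector, solver, viewer, workorder, search_frame, tip_of
def save(name,fn,crop=None,scale=1):
    s=env.sense(); p,d=viewer.read_camera(name)
    np.savez('pics/'+fn+'.npz',p=p,d=d,ee=s['ee_pos'],R=s['tcp_rot'])
    q=p if crop is None else p[crop[1]:crop[3],crop[0]:crop[2]]
    q=cv2.resize(q,None,fx=scale,fy=scale,interpolation=cv2.INTER_CUBIC)
    cv2.imwrite('pics/'+fn+'.png',cv2.cvtColor(q,cv2.COLOR_RGB2BGR)); return p,d,s
def campose(name,s=None):
    i=viewer.camera_info(name)
    if name!='wrist': return i,np.array(i['rotation']),np.array(i['eye'])
    T=np.array(i['T_tool_cam']); R=np.array(s['tcp_rot'])
    return i,R@T[:3,:3],np.array(s['ee_pos'])+R@T[:3,3]
def ray(name,uv,s=None):
    i,R,e=campose(name,s)
    n=cv2.undistortPoints(np.array([[uv]],float),np.array(i['intrinsics']),np.array(i['dist_coeffs']))[0,0]
    return e,R@np.array([n[0],-n[1],-1.])
def at_z(name,uv,z,s=None):
    e,r=ray(name,uv,s); return e+r*(z-e[2])/r[2]
def at_d(name,uv,d,s=None):
    e,r=ray(name,uv,s); return e+r*d[int(round(uv[1])),int(round(uv[0]))]
E
python3 - <<'E'
from h import *
np.set_printoptions(precision=4,suppress=True)
a=save('top','top0'); b=save('side','side0')
for c in ('top','side'):
    i=viewer.camera_info(c); print(c,i['eye'],i['intrinsics'][0],np.array(i['rotation']).tolist())
    for n in ['stand','tip','work','mark','rib_grip','strap','lever_hinge','lever_grip','bottle_mid','collar_mid']:
        print(c,n,[(np.round(r['at'],3).tolist(),round(r['score'],2)) for r in tip_of(c,n)][:3])
print(env.sense()['t'],np.array(env.sense()['tcp_rot']).round(3).tolist())
E
```

```text
pics
top [ 0.3114 -0.0931  1.0472] [389.856    0.     319.2297] [[0.026339226634692407, 0.9889419782220252, -0.14594522551489433], [-0.9995658926238854, 0.02412674653134491, -0.016909358498388385], [-0.013201190980403787, 0.14632724904172592, 0.9891481510595767]]
top stand [([0.521, 0.073, 0.0], 0.6)]
top tip [([0.524, 0.074, 0.032], 0.94)]
top work [([0.514, 0.121, 0.02], 0.92), ([0.485, -0.14, -0.0], 0.83)]
top mark [([0.492, -0.137, 0.01], 0.59), ([0.516, 0.124, 0.022], 0.58)]
top rib_grip [([0.502, 0.15, 0.048], 0.84), ([0.489, -0.088, 0.041], 0.81)]
top strap [([0.454, 0.052, -0.0], 0.63)]
top lever_hinge [([0.451, 0.044, 0.063], 0.68)]
top lever_grip [([0.449, 0.052, 0.095], 0.59)]
top bottle_mid [([0.539, -0.307, 0.099], 0.91)]
top collar_mid [([0.391, -0.326, 0.013], 0.44)]
side [-0.0077 -0.8611  0.4271] [428.3043   0.     323.9302] [[0.8574544590239774, 0.18791099970195224, -0.47902119670314286], [-0.5145566809667498, 0.30985703801976333, -0.7995123751775839], [-0.0018090805345838232, 0.9320290082291602, 0.36237915923378866]]
side stand [([0.527, 0.077, 0.002], 0.96)]
side tip [([0.526, 0.075, 0.027], 0.61)]
side work [([0.496, -0.135, -0.003], 0.67), ([0.521, 0.118, 0.014], 0.6)]
side mark [([0.492, -0.141, 0.013], 0.96), ([0.515, 0.12, 0.028], 0.68)]
side rib_grip [([0.5, 0.149, 0.045], 0.76), ([0.488, -0.091, 0.042], 0.59)]
side strap [([0.447, 0.047, -0.003], 0.53)]
side lever_hinge [([0.448, 0.054, 0.054], 0.72), ([0.502, 0.149, 0.049], 0.64)]
side lever_grip [([0.446, 0.044, 0.097], 0.61)]
side bottle_mid [([0.54, -0.306, 0.098], 0.97), ([0.446, 0.053, 0.058], 0.7)]
side collar_mid [([0.394, -0.326, 0.019], 0.64)]
1.1 [[-0.902, 0.432, 0.0], [0.432, 0.902, -0.0], [-0.0, -0.0, -1.0]]
```

View pictures.

View pics/top0.png

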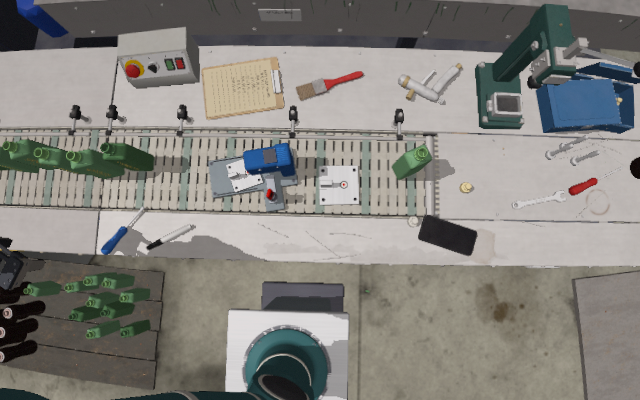

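View pics/side0.png

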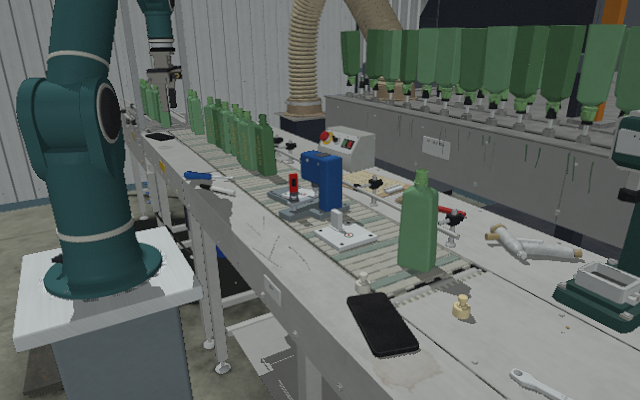

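On-bed bracket A is at top px (240,175), with the head at (268,160) and red lever at (271,193). Look-alike bracket B is at (340,185), on the conveyor with no stand. The two small collar-like things at (413,221) and (466,187), and the bottles, are to be left alone. A is on the grey bed of the stand, so I choose it; next is a close wrist look.

```bash
python3 - <<'E'
from h import *
np.set_printoptions(precision=4,suppress=True)
print(np.array(viewer.camera_info('wrist')['T_tool_cam']),viewer.camera_info('wrist')['intrinsics'],viewer.camera_info('wrist')['dist_coeffs'])
yaw=np.radians(-79.); sx=np.array([np.cos(yaw),np.sin(yaw),0]); sy=np.array([-sx[1],sx[0],0]); Z=np.array([0,0,1.])
tip=np.array([.525,.075,0])
def lean(a,f):
    z=-Z*np.cos(a)+sx*np.sin(a); y=sy*f; return np.c_[np.cross(y,z),y,z]
for f in (1,-1):
    for nm,x,y,z,a in [('grip0',-86,0,40,35),('gripend',-36,0,40,35),('look',-150,0,250,35),('look',-100,0,300,15),('lev',10,-80,80,0)]:
        q=solver.inverse_kinematics(tip+sx*x/1e3+sy*y/1e3+Z*z/1e3,lean(np.radians(a),f)); print(f,nm,None if q is None else np.array(q))
E
```

```text
[[ 0.0001  0.9676  0.2527  0.0701]
 [ 1.      0.     -0.0006 -0.0005]
 [-0.0006  0.2527 -0.9676 -0.1698]
 [ 0.      0.      0.      1.    ]] [[302.5728   0.     317.8625]
 [  0.     302.5728 203.3513]
 [  0.       0.       1.    ]] [-0.0548  0.      0.      0.      0.    ]
1 grip0 [-1.046   0.7356  0.4736  1.9124  0.3104  0.857  -0.6864]
1 gripend [-0.997   0.7222  0.5047  1.9621  0.3387  0.7905 -0.6441]
1 look [-1.1395  0.4562  0.4791  1.7417  0.3418  1.3057 -0.6237]
1 look [-0.8955  0.2348  0.4201  1.7813  0.1654  1.2255 -0.3524]
1 lev [-0.5214  0.3589  0.3949  2.1999 -0.2342  0.6214  0.2343]
-1 grip0 [-0.542   0.6994 -0.1903  1.877   0.7553  1.067   2.0826]
-1 gripend [-0.4847  0.6752 -0.1602  1.9269  0.7922  1.0109  2.1164]
-1 look [-0.5508  0.4581 -0.3032  1.6998  0.6075  1.4517  2.268 ]
-1 look [-0.3654  0.248  -0.2132  1.7471  0.309   1.2666  2.6486]
-1 lev [-1.1713  0.8027  1.3473  2.2308 -0.9992  0.9861 -2.1571]
```

```bash
cat >> h.py <<'E'
np.set_printoptions(precision=4,suppress=True)
yaw=np.radians(-79.); tip=np.array([.525,.075,0]); Z=np.array([0,0,1.])
def axes(): 
    sx=np.array([np.cos(yaw),np.sin(yaw),0]); return sx,np.array([-sx[1],sx[0],0])
def lean(a,dyaw=0.):
    "tool pointing down, leaning back by a (rad), its -x along stand +x turned by dyaw"
    c,s=np.cos(yaw+dyaw),np.sin(yaw+dyaw); u=np.array([c,s,0]); y=np.array([-s,c,0])
    z=-Z*np.cos(a)+u*np.sin(a); return np.c_[np.cross(y,z),y,z]
def S(x,y,z): sx,sy=axes(); return tip+(sx*x+sy*y+Z*z)/1e3
def toS(p): sx,sy=axes(); d=np.array(p)-tip; return np.array([d@sx,d@sy,p[2]])*1e3
E
python3 - <<'E'
from h import *
a=np.radians(35)
env.reach(S(-130,0,170),lean(a))
p,d,s=save('wrist','w1',None,1.25)
for n in ['tip','mark','rib_grip','lever_hinge','lever_grip']:
    print(n,[(np.round(r['at'],4).tolist(),toS(r['at']).round(1),round(r['score'],2)) for r in tip_of('wrist',n)][:3])
print(env.sense()['t'])
E
```

```text
tip [([0.5264, 0.0739, 0.0296], array([ 1.3,  1.2, 29.6]), 0.96)]
mark [([0.4897, -0.1324, 0.0083], array([196.9, -74.2,   8.3]), 0.85), ([0.5195, 0.119, 0.0189], array([-44.2,   3. ,  18.9]), 0.64)]
rib_grip [([0.503, 0.1581, 0.0475], array([-85.8,  -5.7,  47.5]), 0.84), ([0.4862, -0.0892, 0.0363], array([153.8, -69.4,  36.3]), 0.67)]
lever_hinge [([0.5361, -0.3035, 0.1002], array([373.7, -61.3, 100.2]), 0.4)]
lever_grip [([0.4472, 0.0488, 0.0971], array([ 10.9, -81.4,  97.1]), 0.83)]
3.0
```

View pics/w1.png

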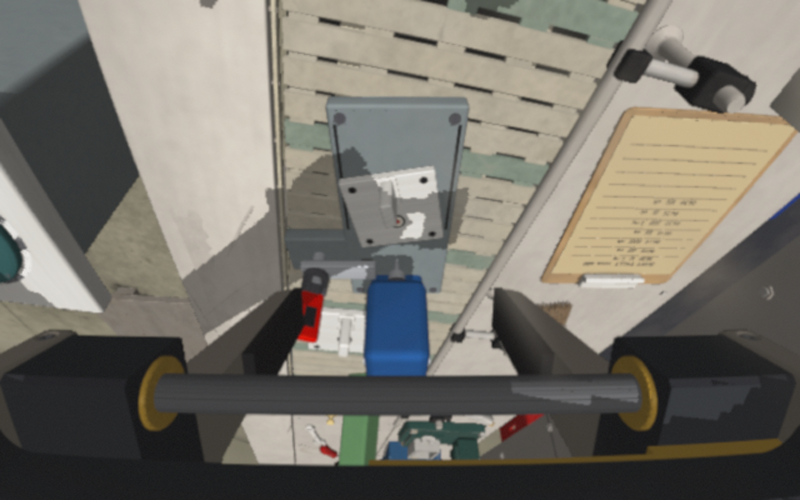

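Bracket A is on the bed here, with its dot at about (398,221) in the 1.25x picture, rib at (390,195), drill tip at (396,272), and bed back corners at (328,98) and (468,98). Close crop for exact pixels.

```bash
python3 - <<'E'
from h import *
f=np.load('pics/w1.npz'); q=f['p'][70:240,220:400]
q=cv2.resize(q,None,fx=3.5,fy=3.5,interpolation=cv2.INTER_CUBIC)[:600]
for k in range(0,180,20): cv2.putText(q,str(220+k),(int(k*3.5),10),0,.35,(255,255,0),1); cv2.line(q,(int(k*3.5),12),(int(k*3.5),18),(255,255,0),1)
for k in range(0,170,20): cv2.putText(q,str(70+k),(0,int(k*3.5)+4),0,.35,(255,255,0),1)
cv2.imwrite('pics/w1c.png',q[:,:,::-1])
E
```

```text
(no output)
```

View pics/w1c.png

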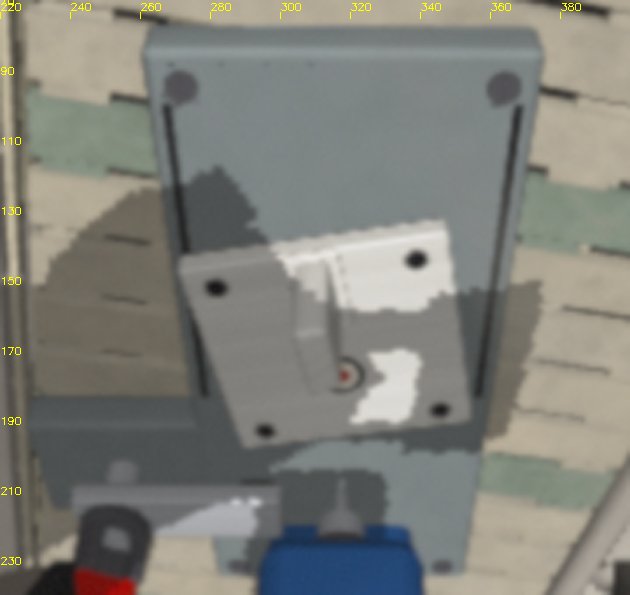

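```bash
python3 - <<'E'
from h import *
f=np.load('pics/w1.npz'); s=dict(ee_pos=f['ee'],tcp_rot=f['R'])
P=lambda u,v,z: at_z('wrist',(u/3.5+220,v/3.5+70),z,s)
def fit(L,W):
    L=np.array(L,float);W=np.array(W)[:,:2]; l=L-L.mean(0);w=W-W.mean(0)
    t=np.arctan2((l[:,0]*w[:,1]-l[:,1]*w[:,0]).sum(),(l*w).sum())
    R=np.array([[np.cos(t),-np.sin(t)],[np.sin(t),np.cos(t)]]); o=W.mean(0)-R@L.mean(0)
    print('yaw',np.degrees(t),'o',o,'res mm',((W-o-L@R.T)*1e3).round(1).tolist()); return t,o
bed=[P(*c,.016) for c in [(147,58),(540,55),(218,573),(465,573)]]
# image left = -y or +y ? lever (y=-80) is at left
fit(np.array([(-155,-52),(-155,52),(80,-52),(80,52)])/1e3,bed)
pl=[P(*c,.024) for c in [(182,272),(447,236),(245,447),(470,420)]]
fit(np.array([(-50,-40),(-50,40),(30,-40),(30,40)])/1e3,pl)
print('mark',P(344,376,.024),'tip',P(342,477,.028))
for n,uvs in [('top',None)]: pass
d=f['d']; print('depth mark', at_d('wrist',(318.3,177.4),d,s), 'bed',at_d('wrist',(320,110),d,s))
E
```

```text
yaw -78.97643321647492 o [0.5258 0.074 ] res mm [[2.7, -3.0], [-1.4, -2.8], [-0.2, 3.0], [-1.2, 2.8]]
yaw -69.07769139213698 o [0.5166 0.1198] res mm [[1.2, -0.3], [-0.6, -1.4], [0.5, 1.0], [-1.2, 0.7]]
mark [0.5176 0.119  0.024 ] tip [0.5259 0.0736 0.028 ]
depth mark [0.5177 0.1188 0.0237] bed [0.5036 0.1985 0.0142]
```

```bash
sed -i 's/^yaw=.*/yaw=np.radians(-79.); tip=np.array([.5259,.0738,0]); Z=np.array([0,0,1.]); A=np.radians(35)/; ' h.py
cat >> h.py <<'E'
def grip_tcp(mark,dy,a=A,h=.050):
    "TCP pose holding the rib, for a bracket whose dot is at mark (xy), turned by dy from the stand"
    R=lean(a,dy); b=np.array([np.cos(yaw+dy),np.sin(yaw+dy)])
    p=np.array([*(np.array(mark)[:2]-.036*b),h])+.019*R[:,2]; return p,R
E
python3 - <<'E'
from h import *
p,R=grip_tcp((.5174,.1193),np.radians(9.9))
env.reach(p-.07*R[:,2],R)
env.movel(p,rate=.08)
effector.grasp(25)
s=env.sense(); print(s['t'],s['ee_pos']-p,s['gripper_width'],s['grasp_force'],s['wrist_force'],s['moment'])
save('wrist','w2',(200,60,440,300),2.4)
E
```

```text
5.6583 [-0.0003 -0.0003  0.    ] 0.010088861348674741 24.996046721935272 [-1.9774 -0.8533  0.9459] [ 0.2955  0.4208 -0.1538]
```

View pics/w2.png

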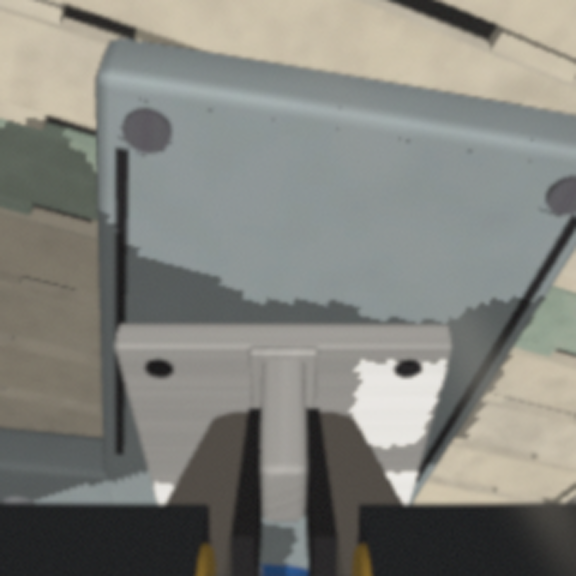

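```bash
python3 - <<'E'
from h import *
f=np.load('pics/w2.npz'); s=dict(ee_pos=f['ee'],tcp_rot=f['R'])
P=lambda u,v,z: at_z('wrist',(u/2.4+200,v/2.4+60),z,s)
a,b=P(118,348,.024),P(448,346,.024); c=b-a; print('width',np.linalg.norm(c),'yaw',np.degrees(np.arctan2(-c[0],c[1])))
dy=np.radians(9.9); u=np.array([np.cos(yaw+dy),np.sin(yaw+dy)])
print('mark by back edge',(a+b)[:2]/2+.05*u,'vs .5174 .1193')
# slide straight to square, under the tip
p,R=grip_tcp(tip,0.)
p0=np.array(env.sense()['ee_pos']); 
n=4
for k in range(1,n+1):
    t=k/n; m=np.array([.5174,.1193])*(1-t)+tip[:2]*t; pk,Rk=grip_tcp(m,dy*(1-t)); env.movel(pk,Rk,rate=.04)
env.pause(.4)
s=env.sense(); print(s['t'],s['ee_pos']-p,s['wrist_force'],s['moment'])
effector.release()
env.movel(p-.07*R[:,2],rate=.12)
env.reach(S(-130,0,110),lean(A))
save('wrist','w3',(220,70,420,220),4)
print([ (toS(r['at']).round(1),round(r['score'],2)) for n in('mark','tip') for r in tip_of('wrist',n)])
E
```

```text
width 0.07699170823418199 yaw -68.61136188888939
mark by back edge [0.5169 0.1198] vs .5174 .1193
7.8583 [-0.0003 -0.0003 -0.    ] [ 0.4424 -0.9422 -1.2125] [ 0.3457  0.0291 -0.0793]
[(array([ 5.1,  4.4, 19.1]), 0.76), (array([197. , -75.7,   6.3]), 0.67), (array([-38.1,  -1.8,  47.9]), 0.22), (array([ 5.1, -0.4, 29.8]), 0.76), (array([  8.6, -81.9,  58.3]), 0.57)]
```

View pics/w3.png

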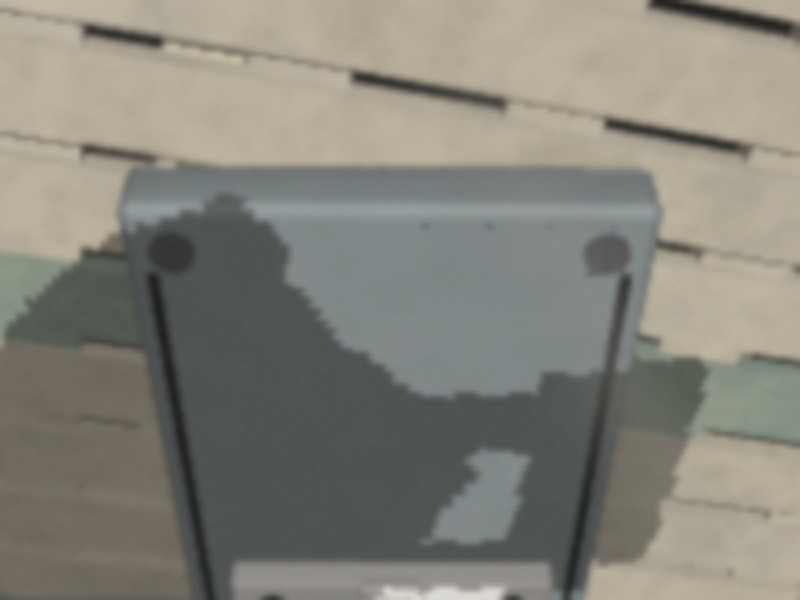

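The crop missed the tip (it shows only the bed's back and the bracket edge at the bottom). I'll re-crop the same picture lower down.

```bash
python3 - <<'E'
from h import *
f=np.load('pics/w3.npz'); q=f['p'][195:315,250:400]
cv2.imwrite('pics/w3c.png',cv2.resize(q,None,fx=5,fy=5,interpolation=cv2.INTER_CUBIC)[:,:,::-1])
E
```

```text
(no output)
```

View pics/w3c.png

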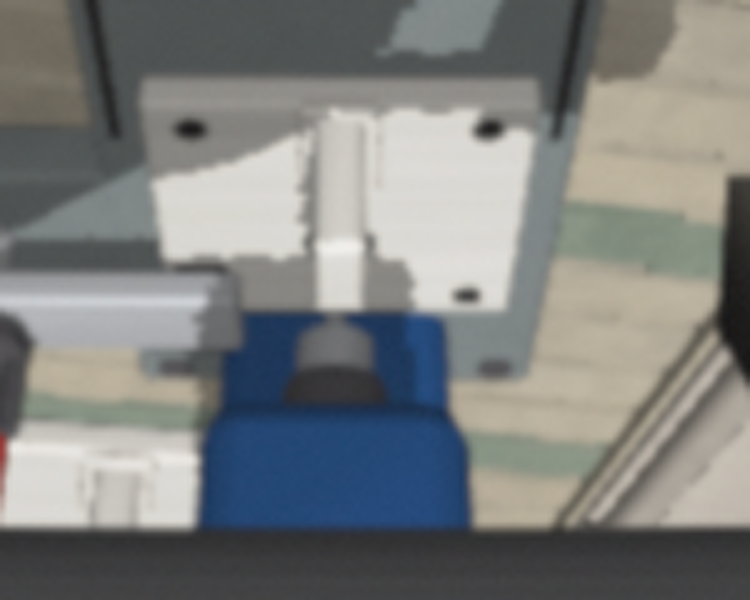

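The dot is hidden behind the rib from here, so I'll look obliquely from the side.

```bash
cat >> h.py <<'E'
def lookat(target,az,el,dist,roll):
    "tool pose whose camera looks at target from stand azimuth az, elevation el (deg)"
    sx,sy=axes(); az,el,roll=np.radians([az,el,roll])
    b=np.cos(el)*(np.cos(az)*sx+np.sin(az)*sy)+np.sin(el)*Z      # target -> camera = cam z
    x=np.cross(Z,b); x/=np.linalg.norm(x); y=np.cross(b,x)
    x,y=np.cos(roll)*x+np.sin(roll)*y,-np.sin(roll)*x+np.cos(roll)*y
    T=np.eye(4); T[:3,:3]=np.c_[x,y,b]; T[:3,3]=target+dist*b
    return T@np.linalg.inv(np.array(viewer.camera_info('wrist')['T_tool_cam']))
E
python3 - <<'E'
from h import *
q0=np.array(env.sense()['joint_positions'])
best=[]
for az in (110,120,130,140,150):
  for el in (40,50,58):
    for roll in range(-180,180,30):
      T=lookat(S(-5,5,24),az,el,.30,roll)
      if T[2,3]<.09: continue
      q=solver.inverse_kinematics(T[:3,3],T[:3,:3])
      if q is not None: best.append((np.abs(np.array(q)-q0).max(),az,el,roll,toS(T[:3,3]).round(),toS(T[:3,3]-.088*T[:3,2]).round()))
best.sort(key=lambda b:b[0])
for b in best[:12]: print(b)
E
```

```text
(np.float64(0.25706240022192106), 150, 40, -180, array([-70.,  42., 119.]), array([-114.,   68.,  191.]))
(np.float64(0.2751915396310462), 150, 50, -180, array([-54.,  33., 131.]), array([-87.,  52., 210.]))
(np.float64(0.3204435328827323), 150, 58, -180, array([-41.,  25., 138.]), array([-64.,  39., 222.]))
(np.float64(0.34606906171183915), 140, 40, -180, array([-62.,  53., 119.]), array([-101.,   85.,  191.]))
(np.float64(0.3514408462554732), 140, 50, -180, array([-49.,  41., 131.]), array([-77.,  66., 210.]))
(np.float64(0.3838725308116422), 140, 58, -180, array([-37.,  31., 138.]), array([-57.,  48., 222.]))
(np.float64(0.4099943030266142), 150, 40, -150, array([-65.,  54., 117.]), array([-105.,   90.,  186.]))
(np.float64(0.42795631225523423), 130, 50, -180, array([-42.,  48., 131.]), array([-66.,  77., 210.]))
(np.float64(0.42832866664390634), 130, 40, -180, array([-53.,  62., 119.]), array([-86., 101., 191.]))
(np.float64(0.4487201149422081), 130, 58, -180, array([-32.,  36., 138.]), array([-49.,  57., 222.]))
(np.float64(0.45485727301547996), 140, 50, -150, array([-42.,  53., 129.]), array([-66.,  87., 206.]))
(np.float64(0.469974366360418), 150, 50, -150, array([-50.,  45., 129.]), array([-79.,  75., 206.]))
```

```bash
python3 - <<'E'
from h import *
T=lookat(S(-5,5,24),130,40,.32,180)
env.reach(T[:3,3],T[:3,:3])
p,d,s=save('wrist','w4',(250,140,390,260),5)
print([ (n,toS(r['at']).round(1),round(r['score'],2)) for n in('mark','tip') for r in tip_of('wrist',n)],s['t'])
E
```

```text
[('mark', array([ 1.2, -1. , 22. ]), 0.79), ('mark', array([198.7, -77.6,  11.5]), 0.57), ('tip', array([-0.1, -2.2, 29.9]), 0.6)] 10.9
```

View pics/w4.png

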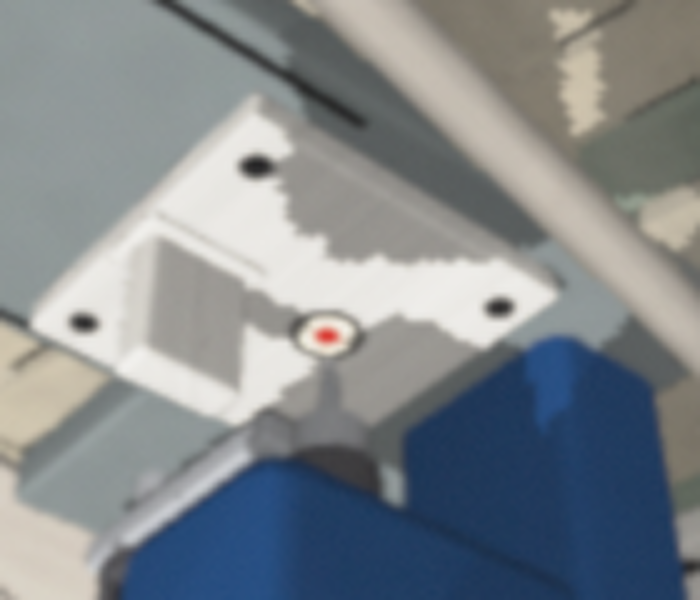

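```bash
python3 - <<'E'
from h import *
f=np.load('pics/w4.npz'); s=dict(ee_pos=f['ee'],tcp_rot=f['R'])
P=lambda u,v,z: toS(at_z('wrist',(u/5+250,v/5+140),z,s)).round(1)
p=f['p'].astype(int); m=(p[...,0]-p[...,1]>70)&(p[...,0]-p[...,2]>70); m[:195]=0;m[220:]=0;m[:,:300]=0;m[:,335:]=0
v,u=np.nonzero(m); w=(p[...,0]-p[...,1])[m]; c=((u*w).sum()/w.sum()+.5,(v*w).sum()/w.sum()+.5); print(c,m.sum())
print('mark',toS(at_z('wrist',(c[0]-.5,c[1]-.5),.024,s)).round(1),P(327,335,.024))
for v in (355,360,365): print('tip',v,P(327,v,.028))
# ideal pixel of the tip if right above the mark
i,R,e=campose('wrist',s); M=at_z('wrist',(c[0]-.5,c[1]-.5),.024,s); M[2]=.028; x=R.T@(M-e)
x=cv2.projectPoints(np.array([[x[0],-x[1],-x[2]]]),np.zeros(3),np.zeros(3),np.array(i['intrinsics']),np.array(i['dist_coeffs']))[0].ravel(); print('point 4mm above mark in crop',(x-[250,140])*5)
q=f['p'][207:222,311:320].mean(2).astype(int); print(q)
E
```

```text
(np.float64(315.3712241653418), np.float64(207.33783783783784)) 12
mark [-0.6 -0.4 24. ] [ 0.  -0.2 24. ]
tip 355 [ 1.2 -1.7 28. ]
tip 360 [ 2.3 -3.  28. ]
tip 365 [ 3.4 -4.3 28. ]
point 4mm above mark in crop [324.2538 348.8028]
[[230 213 166 127 113 126 167 206 202]
 [230 226 201 175 166 175 193 201 174]
 [209 221 221 215 214 219 218 207 164]
 [175 175 186 198 209 203 177 149 126]
 [207 183 160 149 153 144 128 126 134]
 [221 206 174 147 142 137 138 145 150]
 [215 187 160 141 133 133 142 150 152]
 [209 178 151 134 123 125 136 147 149]
 [174 159 146 131 121 121 127 141 147]
 [153 149 140 126 118 119 125 138 146]
 [150 148 140 125 120 118 121 136 147]
 [151 149 139 125 120 118 120 135 146]
 [151 147 135 125 121 119 122 135 147]
 [148 144 132 122 121 120 123 136 147]
 [145 139 128 122 121 122 123 134 142]]
```

```bash
python3 - <<'E'
from h import *
for az in (215,225):
  for el in (35,45):
    for roll in (180,150,-150,0):
      T=lookat(S(-3,-3,26),az,el,.31,roll); q=solver.inverse_kinematics(T[:3,3],T[:3,:3]); print(az,el,roll,None if q is None else np.array(q),toS(T[:3,3]).round())
T=lookat(S(-130,0,110),180,60,.3,180)
env.reach(S(-130,0,150),lean(A))
for az,el in ((225,35),(225,45),(215,45)):
    T=lookat(S(-3,-3,26),az,el,.31,180)
    try: env.reach(T[:3,3],T[:3,:3]); break
    except env.PlanningError as x: print(az,el,x)
save('wrist','w5',(250,140,390,260),5); print(env.sense()['t'])
E
```

```text
215 35 180 [-1.4199  0.4568  0.6936  2.3054  0.79    0.6118 -0.6653] [-77. -55. 120.]
215 35 150 [-1.632   0.5002  0.916   2.4368  0.994   0.4124 -1.395 ] [-71. -67. 117.]
215 35 -150 [-1.1912  0.4948  0.41    2.1743  0.7662  0.8363 -0.1658] [-85. -46. 118.]
215 35 0 [-2.1241  1.6754  1.3065  2.2699 -0.6896  0.614  -2.8519] [-101.  -71.   78.]
215 45 180 [-1.1989  0.3244  0.5982  2.2619  0.6281  0.6095 -0.3515] [-62. -45. 135.]
215 45 150 [-1.4613  0.3162  0.8869  2.3981  0.7769  0.4074 -0.9991] [-57. -57. 132.]
215 45 -150 [-1.0151  0.3939  0.3531  2.1402  0.6311  0.8068  0.1097] [-71. -36. 133.]
215 45 0 [-2.0072  1.3424  1.3018  2.3145 -0.4964  0.4762 -2.8677] [-92. -65.  98.]
225 35 180 [-1.4904  0.4038  0.7729  2.4234  1.0259  0.4877 -0.7404] [-66. -67. 120.]
225 35 150 None [-59. -78. 117.]
225 35 -150 [-1.2519  0.4349  0.4496  2.3008  0.936   0.7247 -0.2025] [-77. -59. 118.]
225 35 0 [-2.2016  1.6372  1.2225  2.426  -0.8719  0.366  -2.6673] [-88. -87.  78.]
225 45 180 [-1.2061  0.2593  0.617   2.349   0.768   0.5105 -0.3077] [-54. -55. 135.]
225 45 150 [-0.6303  0.1826 -0.0114  2.4368  1.2293  0.5118 -1.2374] [-47. -66. 132.]
225 45 -150 [-1.0434  0.332   0.371   2.2409  0.7503  0.7057  0.1483] [-64. -47. 133.]
225 45 0 [-0.6729  0.6604 -0.4545  2.3895  1.4777  1.3219  1.7004] [-80. -79.  98.]
12.375
```

View pics/w5.png

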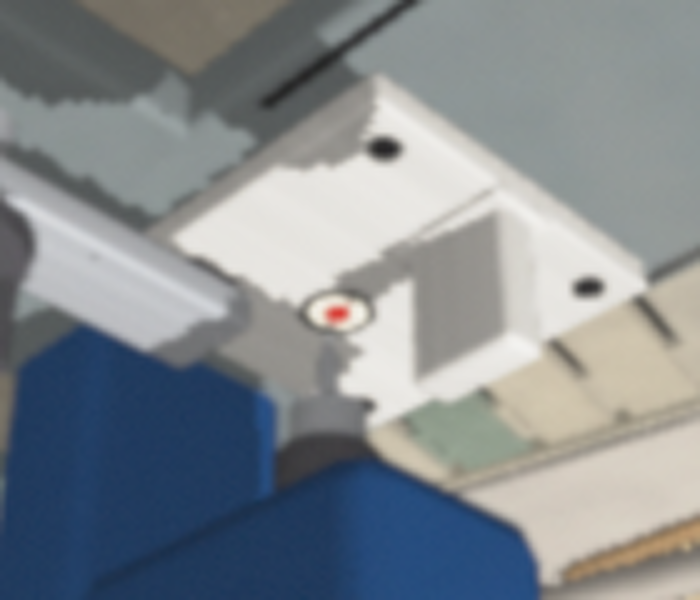

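```bash
python3 - <<'E'
from h import *
def cam(fn):
    f=np.load(f'pics/{fn}.npz'); s=dict(ee_pos=f['ee'],tcp_rot=f['R']); i,R,e=campose('wrist',s)
    def pr(X):
        x=(np.atleast_2d(X)-e)@R; return cv2.projectPoints(x*[1,-1,-1],np.zeros(3),np.zeros(3),np.array(i['intrinsics']),np.array(i['dist_coeffs']))[0][:,0]
    return f,s,pr
from scipy.optimize import least_squares
fs={n:cam(n) for n in('w4','w5')}
q=fs['w5'][0]['p'][206:222,308:325].mean(2).astype(int); print(q)
def red(n,c):
    p=fs[n][0]['p'].astype(int); w=np.clip(p[...,0]-(p[...,1]+p[...,2])/2-30,0,None); k=np.zeros_like(w); k[c[1]-8:c[1]+8,c[0]-8:c[0]+8]=1; w=w*k
    v,u=np.mgrid[:400,:640]; return np.array([(u*w).sum(),(v*w).sum()])/w.sum()
mk={'w4':red('w4',(315,207)),'w5':red('w5',(317,202))}
for n in fs: print(n,mk[n],toS(at_z('wrist',mk[n],.024,fs[n][1])).round(2))
obs={'w4':(315.8,217.),'w5':(315.7,213.)}
def r(a):
    out=[]
    for n,(c,row) in obs.items():
        zs=np.linspace(24,60,37); uv=fs[n][2](np.array([S(*a,z) for z in zs])); o=np.argsort(uv[:,1]); out.append(np.interp(row,uv[o,1],uv[o,0])-c)
    return out
a=least_squares(r,[0,0]).x; print('axis S',a)
for n in fs: print(n,'tip expected px',fs[n][2](S(*a,28)))
E
```

```text
[[146 146 146 142 136 128 120 120 125 139 153 172 186 196 214 224 229]
 [145 146 147 146 146 143 140 143 142 138 149 183 213 223 227 229 229]
 [144 146 145 145 146 145 139 137 142 145 151 170 200 217 225 229 230]
 [144 144 145 145 146 142 133 128 131 141 146 151 162 179 209 225 230]
 [145 145 145 144 143 139 130 124 125 134 143 148 152 163 193 221 230]
 [145 146 146 145 142 134 126 124 123 126 138 152 172 192 216 228 232]
 [146 146 146 145 141 129 122 123 122 124 136 160 203 224 230 233 233]
 [145 145 145 147 142 128 122 124 124 127 140 165 211 229 232 233 233]
 [144 145 145 145 141 129 122 125 127 139 165 188 218 229 231 232 233]
 [144 144 145 145 140 129 124 125 131 161 203 222 227 229 231 231 232]
 [143 143 142 144 141 131 125 126 132 167 214 228 231 230 230 230 230]
 [141 141 143 144 146 137 127 123 129 160 208 226 230 230 230 229 229]
 [138 138 142 142 149 143 128 120 123 145 182 208 217 219 219 222 225]
 [139 131 133 133 132 131 127 125 127 132 142 153 162 168 166 178 204]
 [131 121 121 123 124 126 127 127 129 127 126 125 127 124 113 109 142]
 [121 113 116 119 122 126 127 127 126 126 124 124 121 118 106  96 125]]
w4 [314.9724 206.7221] [-0.76 -1.54 24.  ]
w5 [317.0018 202.3342] [-0.1   0.35 24.  ]
axis S [ 0.1944 -1.2255]
w4 tip expected px [[315.8316 209.8598]]
w5 tip expected px [[315.7139 205.0161]]
```

```bash
python3 - <<'E'
from h import *
from scipy.optimize import least_squares
def cam(fn):
    f=np.load(f'pics/{fn}.npz'); s=dict(ee_pos=f['ee'],tcp_rot=f['R']); i,R,e=campose('wrist',s)
    return lambda X: cv2.projectPoints(((np.atleast_2d(X)-e)@R)*[1,-1,-1],np.zeros(3),np.zeros(3),np.array(i['intrinsics']),np.array(i['dist_coeffs']))[0][:,0]
pr={n:cam(n) for n in('w4','w5')}
def solve(obs):
    def r(a):
        out=[]
        for n,(c,row) in obs.items():
            uv=pr[n](np.array([S(*a,z) for z in np.linspace(10,60,51)])); o=np.argsort(uv[:,1]); out.append(np.interp(row,uv[o,1],uv[o,0])-c)
        return out
    return least_squares(r,[0,0]).x
ax=solve({'w4':(315.8,217.),'w5':(315.0,212.)}); mk=solve({'w4':(314.97,206.7),'w5':(317.0,202.3)})
off=ax-mk; print('axis',ax,'mark',mk,'offset',off)
assert np.linalg.norm(off)<4
p,R=grip_tcp(tip,0.)
env.reach(S(-130,0,150),lean(A))
env.reach(p-.07*R[:,2],R); env.movel(p,rate=.08)
effector.grasp(25)
env.movel(p+S(*off,0)-tip,R,rate=.02); env.pause(.2)
s=env.sense(); print(s['t'],s['wrist_force'],s['gripper_width'])
effector.release(); env.movel(p+S(*off,0)-tip-.07*R[:,2],R,rate=.1)
env.reach(S(-130,0,150),lean(A))
T=lookat(S(-3,-3,26),225,35,.31,180); env.reach(T[:3,3],T[:3,:3]); s5=save('wrist','w6',(250,140,390,260),5)
p,d,s=s5
w=np.clip(p[...,0].astype(float)-(p[...,1]/2.+p[...,2]/2.)-30,0,None); w[:194]=0;w[212:]=0;w[:,:308]=0;w[:,326:]=0
v,u=np.mgrid[:400,:640]; print('red',(u*w).sum()/w.sum(),(v*w).sum()/w.sum()); print(p[206:216,310:322].mean(2).astype(int))
print([ (toS(r['at']).round(1),round(r['score'],2)) for r in tip_of('wrist','lever_grip')],s['t'])
E
```

```text
axis [ 0.6451 -1.778 ] mark [-1.3137 -0.853 ] offset [ 1.9588 -0.925 ]
16.3167 [-0.0645  2.0847  0.5492] 0.009567127612634677
red 318.405504587156 204.2591743119266
[[144 130 106 105 132 156 155 141 138 163 203 221]
 [146 143 129 113 111 120 126 130 139 158 189 194]
 [146 146 144 138 129 124 118 117 126 131 139 150]
 [145 145 145 146 144 142 136 132 138 140 138 144]
 [144 145 146 145 147 145 142 133 130 134 140 145]
 [144 145 144 145 145 143 136 127 125 128 138 145]
 [145 145 145 144 144 141 131 125 123 127 135 149]
 [145 145 145 144 143 141 129 123 125 123 130 152]
 [146 146 145 145 145 141 129 124 125 124 129 152]
 [145 145 146 146 147 142 131 126 125 124 136 172]]
[(array([  9.3, -77.3, 100.4]), 0.67)] 19.6167
```

```bash
cat > lev.py <<'E'
from h import *
def lever(fn,zmin=.1):
    T=lookat(S(10,-80,113),180,75,.30,180); env.reach(T[:3,3],T[:3,:3])
    p,d,s=save('wrist',fn); q=p.astype(int); m=(q[...,0]>2*q[...,1])&(q[...,0]>2*q[...,2])&(q[...,0]>60)&(d>0)
    v,u=np.nonzero(m); i,R,e=campose('wrist',s)
    n=cv2.undistortPoints(np.c_[u,v].astype(float)[:,None],np.array(i['intrinsics']),np.array(i['dist_coeffs']))[:,0]
    X=e+d[m][:,None]*(np.c_[n[:,0],-n[:,1],-np.ones(len(n))]@R.T)
    Y=np.array([toS(x) for x in X]); Y=Y[np.hypot(Y[:,0]-10,Y[:,1]+80)<70]
    return Y
E
python3 - <<'E'
from lev import *
Y=lever('l1'); print(len(Y),Y.min(0),Y.max(0))
t=Y[Y[:,2]>107][:,:2]; c,(w,h),ang=cv2.minAreaRect(t.astype(np.float32)); print('top face',len(t),t.mean(0),c,w,h,ang)
u,sv,vt=np.linalg.svd(t-t.mean(0),full_matrices=False); print('long axis deg',np.degrees(np.arctan2(vt[0,1],vt[0,0])),sv/np.sqrt(len(t)))
for lo in range(60,120,8):
    k=Y[(Y[:,2]>=lo)&(Y[:,2]<lo+8)]
    if len(k)>3: print(lo,len(k),k.mean(0).round(1),np.ptp(k,axis=0).round(1))
p=np.load('pics/l1.npz')['p']; cv2.imwrite('pics/l1c.png',cv2.resize(p[100:300,200:440],None,fx=3,fy=3,interpolation=cv2.INTER_CUBIC)[:,:,::-1])
print(env.sense()['t'])
E
```

```text
323 [  2.8909 -91.0299  15.1545] [ 32.7246 -68.2435 114.6826]
top face 175 [  9.704 -81.436] (10.41867446899414, -81.26458740234375) 21.355955123901367 8.585844039916992 66.1576919555664
long axis deg -113.52514051784385 [5.9755 2.3325]
60 10 [  6.8 -80.   65.7] [ 6.9 17.1  4.5]
68 27 [  6.7 -80.4  71.8] [ 8.8 19.1  7.1]
76 25 [  6.5 -80.7  79.2] [ 8.1 18.6  7.3]
84 18 [  5.9 -82.1  87.5] [ 8.5 18.3  7.7]
92 28 [  6.  -82.1  96.1] [ 7.8 18.9  7.9]
100 41 [  6.9 -79.8 104. ] [ 8.9 19.3  7.6]
108 171 [  9.8 -81.5 112.1] [13.3 20.   6.2]
20.7667
```

View pics/l1c.png

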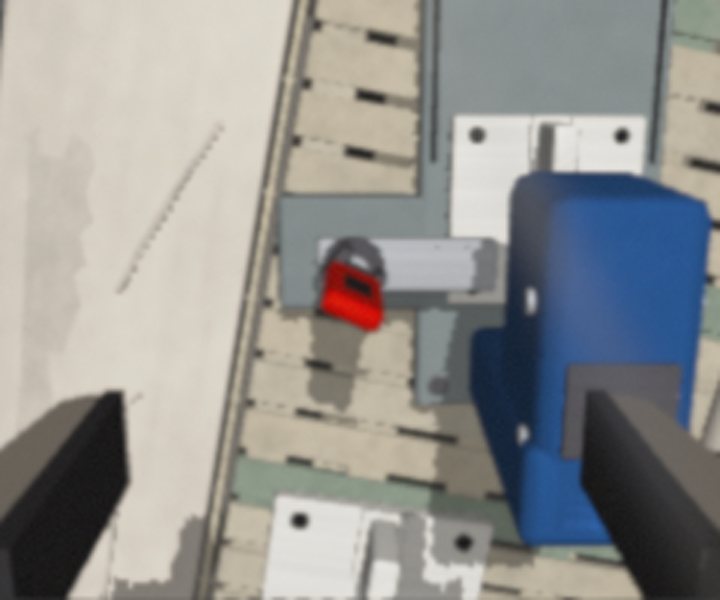

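Lever top face: centre about (10,-81) in the stand frame and 113 mm high, as it must be. Its long axis is at 66°, so it needs about 66° clockwise plus or minus 25°. Now pinch and twist while watching the moment.

```bash
python3 - <<'E'
from h import *
c=S(10,-80.6,82); up=S(10,-80.6,190); d0=66.3
q=[solver.inverse_kinematics(c,lean(0,np.radians(a))) for a in (66,30,0,-30)]; print([None if x is None else np.round(x,2).tolist() for x in q])
env.reach(up,lean(0,np.radians(d0))); m0=np.array(env.sense()['moment'])
env.movel(c,rate=.12); effector.grasp(15); s=env.sense(); print(s['t'],s['gripper_width'],s['wrist_force'],s['moment']-m0)
for a in (56,46,36,30):
    env.reach(c,lean(0,np.radians(a))); s=env.sense(); print(a,round(s['t'],2),s['wrist_force'],s['moment']-m0)
np.save('m0.npy',m0)
E
```

```text
[[-0.65, 0.38, 0.55, 2.21, -0.33, 0.64, 1.48], [-0.74, 0.4, 0.67, 2.21, -0.4, 0.65, 0.93], [-0.77, 0.4, 0.7, 2.21, -0.43, 0.66, 0.43], [-0.79, 0.41, 0.73, 2.21, -0.45, 0.66, -0.07]]
24.1583 0.009253337338205799 [-0.416  -0.9321  0.8968] [-0.3238  0.0767 -0.0894]
56 24.43 [-0.4616 -2.5399  1.7606] [-0.6519  0.1877 -0.0424]
46 24.69 [-0.7035 -3.6588  1.8987] [-0.8603  0.2521 -0.0628]
36 24.96 [-0.9887 -4.5708  1.1305] [-1.1001  0.3757 -0.0704]
30 25.21 [-0.7396 -5.0582  2.5786] [-1.2685  0.4466 -0.059 ]
```

```bash
python3 - <<'E'
from h import *
m0=np.load('m0.npy'); c=S(11,-80.6,82)
def avg():
    L=[]
    for _ in range(4): env.pause(.02); s=env.sense(); L.append([*s['wrist_force'],*(s['moment']-m0)])
    return np.mean(L,0),s['t']
for a in (26,20,14,8,4,0,-4,-8):
    env.reach(c,lean(0,np.radians(a))); m,t=avg(); print(a,round(t,2),m)
    if m[5]>.1: break
E
```

```text
26 25.52 [-3.0726 -2.1439  3.5098 -0.6241  0.6741 -0.0471]
20 25.84 [-3.525  -1.8322  4.6763 -0.548   0.8456 -0.0469]
14 26.16 [-4.6631 -1.5073  4.6834 -0.5152  0.9697 -0.0586]
8 26.48 [-4.5411 -1.3957  5.5426 -0.4709  1.083  -0.0716]
4 26.79 [-3.8929 -1.7368  5.7753 -0.4666  1.1389 -0.046 ]
0 27.11 [-4.4602 -1.8373  5.6561 -0.4748  1.2197 -0.021 ]
-4 27.43 [-4.7348 -2.0994  6.3927 -0.4367  1.2476  0.0135]
-8 27.74 [-4.8509 -1.6678  6.5456 -0.4453  1.3062  0.0813]
```

Snug: the moment rose from its free plateau by about 0.13 N m. Next I slip off upwards with a light grip, since opening here would hit the head, then fold the lever with shut fingers.

```bash
python3 - <<'E'
from h import *
m0=np.load('m0.npy')
effector.grasp(3); s=env.sense(); print(s['t'],s['grasp_force'],s['wrist_force'],s['moment']-m0)
p=np.array(s['ee_pos']); 
for z in (.100,.125,.175):
    env.movel(np.array([p[0],p[1],z]),rate=.06); s=env.sense(); print(round(s['t'],2),z,s['gripper_width'],s['wrist_force'])
from lev import lever
Y=lever('l2'); t=Y[Y[:,2]>107][:,:2]; c,(w,h),ang=cv2.minAreaRect(t.astype(np.float32)); print('top',len(t),c,w,h,ang,Y[:,2].max())
u,sv,vt=np.linalg.svd(t-t.mean(0),full_matrices=False); print('long axis deg',np.degrees(np.arctan2(vt[0,1],vt[0,0])),env.sense()['t'])
E
```

```text
27.9583 3.024506326764822 [-5.013  -1.3941  4.4914] [-0.477   1.1606  0.0731]
28.41 0.1 0.009482112605644324 [-4.397  -0.4876  5.8501]
28.98 0.125 0.00030354220292083976 [ 0.1125 -0.619   0.3974]
29.96 0.175 0.0008212136268950519 [ 0.6922  0.0307 -0.3332]
top 173 (9.706283569335938, -81.29273986816406) 8.046590805053711 20.107545852661133 89.9212875366211 114.4433379371167
long axis deg -1.128725825843187 30.3583
```

```bash
python3 - <<'E'
from h import *
R=lean(0,np.radians(-90))
L=lambda X,z: S(10+X*np.cos(np.radians(1)),-80.6-X*np.sin(np.radians(1)),57+z)
env.reach(L(42,120),R); effector.grasp(10)
print(env.sense()['t'])
env.movel(L(42,38),rate=.12)
for X,z in [(25,38),(8,38),(-4,38),(-12,36),(-17,28),(-20,20),(-22,15),(-22,12.5)]:
    env.movel(L(X,z),rate=.06); s=env.sense(); print(X,z,round(s['t'],2),s['wrist_force'])
z=12.5
while s['wrist_force'][2]<6 and z>8:
    z-=.7; env.movel(L(-22,z),rate=.03); s=env.sense(); print(z,round(s['t'],2),s['wrist_force'])
env.movel(L(-22,60),rate=.15)
env.reach(L(-22,130),R)
from lev import lever
Y=lever('l3'); print(len(Y),Y.min(0),Y.max(0),np.median(Y,0),env.sense()['t'])
E
```

```text
31.55
25 38 32.82 [ 0.832   0.2207 -0.6428]
8 38 33.25 [ 0.3668 -0.2556  0.132 ]
-4 38 33.6 [-0.4772  0.3666  0.2146]
-12 36 33.88 [ 0.5104  0.1989 -0.619 ]
-17 28 34.19 [-0.2168  0.4176 -0.6861]
-20 20 34.48 [-0.1136 -1.3024 -1.0109]
-22 15 34.73 [-0.0482  0.0857 -0.312 ]
-22 12.5 34.98 [-0.1329  0.6388  0.9065]
11.8 35.23 [-0.8722 -0.3677  1.8487]
11.100000000000001 35.48 [-1.745   0.5398  5.2041]
10.400000000000002 35.73 [-4.014   0.6532 13.4884]
323 [-44.7523 -85.5163 -22.5236] [  4.4413 -75.4179  69.2184] [-20.6357 -80.9721  67.2893] 37.7333
```

```bash
python3 - <<'E'
from lev import *
Y=lever('l4'); t=Y[Y[:,2]>60]; print('lever top slope deg',np.degrees(np.arctan(np.polyfit(t[:,0],t[:,2],1)[0])))
env.reach(S(-130,0,150),lean(A))
for fn,T in (('f5',lookat(S(-3,-3,26),225,35,.31,180)),('f4',lookat(S(-5,5,24),130,40,.32,180))):
    env.reach(T[:3,3],T[:3,:3]); p,d,s=save('wrist',fn)
    w=np.clip(p[...,0].astype(float)-(p[...,1]/2.+p[...,2]/2.)-30,0,None); w[:194]=0;w[216:]=0;w[:,:306]=0;w[:,328:]=0
    v,u=np.mgrid[:400,:640]; uv=((u*w).sum()/w.sum(),(v*w).sum()/w.sum()); print(fn,'red',uv,toS(at_z('wrist',uv,.024,s)),(w>0).sum()); r=int(uv[1])
    print(p[r+5:r+15,308:326].mean(2).astype(int))
    env.reach(S(-130,0,150),lean(A))
s=env.sense(); print(s['t'],s['wrist_force'])
E
```

```text
lever top slope deg 0.08539176576575476
f5 red (np.float64(318.5838150289017), np.float64(204.14306358381504)) [ 1.5659  0.1894 24.    ] 22
[[143 143 143 144 144 145 145 142 137 128 122 125 132 138 158 195 220 226]
 [143 143 142 143 143 143 144 144 141 131 125 127 137 143 148 168 202 222]
 [144 143 142 143 142 143 143 142 136 128 123 125 136 146 147 154 177 214]
 [144 144 144 143 143 142 143 141 133 126 123 124 132 147 167 181 193 218]
 [144 144 144 143 144 143 143 139 129 123 123 122 126 149 189 217 225 229]
 [143 144 144 145 144 144 143 140 128 122 124 122 124 147 187 220 230 231]
 [143 143 143 143 144 144 144 141 129 125 124 122 131 167 209 225 231 231]
 [141 142 143 143 143 143 143 140 131 124 125 125 147 196 223 229 230 230]
 [141 141 141 143 142 143 143 141 132 127 125 128 160 208 226 229 229 229]
 [140 141 141 141 142 143 142 141 137 129 123 128 163 209 225 228 228 229]]
f4 red (np.float64(317.7555753791258), np.float64(207.45985727029438)) [ 1.0818 -0.4033 24.    ] 23
[[228 228 228 228 225 214 195 161 136 137 129 123 131 138 141 145 148 148]
 [228 228 228 227 224 209 180 153 137 129 128 136 144 147 149 148 147 146]
 [228 227 226 224 219 206 174 146 128 121 125 137 146 148 148 147 146 146]
 [226 224 220 211 191 170 153 135 121 118 121 134 143 148 147 146 145 146]
 [218 211 190 169 156 148 142 128 117 117 118 125 138 144 145 145 145 146]
 [189 169 156 148 145 145 143 129 117 117 117 122 135 143 146 146 146 146]
 [154 146 145 145 146 147 143 128 119 117 118 121 135 143 145 146 147 148]
 [138 142 144 146 146 147 143 128 118 118 118 121 135 144 146 147 146 147]
 [120 130 138 145 147 147 142 129 119 120 119 121 134 144 146 147 146 146]
 [104 108 122 132 140 141 138 127 121 120 121 125 132 140 143 145 145 146]]
41.575 [ 0.7546 -0.1745  0.543 ]
```

```bash
python3 -c "
from h import *
print(workorder.finish_job())"
```

```text
the job is handed in; nothing more can be done
None
```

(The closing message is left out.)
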